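# Lock the push-and-twist cap on the leaning bead pot

### The job

Close the leaning bead pot with its blue cap: put the cap over the mouth with its bar at the green marks, press it down against the sprung seal and twist it clockwise to the red marks so that it springs up and locks, then let go. Leave the red lid and everything else on the table where it is.

Things in the scene. Friction and masses are not known exactly. Their poses are not given: they have to be found in the camera images.
- cap: BLUE cap standing open side down. Round, 60 mm dia., top of roof (4 mm thick) at 28 mm. On the roof a straight white grip bar: 46 mm long (cap x), 12 mm thick (cap y), from 28 to 54 mm height. Origin: centre of its underside; z up. Same after a half turn. About 50 g. Bore 54 mm; side play on the pot's neck 2 mm.
- cap_lug (a point): Top face of one of two inner lugs of the cap, under the +x end of the bar (the other under the -x end), 5 mm above the cap's lower edge, 24 mm from its axis. Lugs are 4 mm high, 32 deg wide, and reach in to 21 mm radius.
- pot: White bead pot with blue band, fixed; leans 30 deg from vertical to the cradle's front. Origin: centre of the rigid rim of its mouth. z: along its axis, out of the mouth. x: direction of the cap's bar when LOCKED. Cap origin along pot z: -13 mm resting unlocked on the seal, -17 mm locked, -24 mm hard bottom. Neck 38 mm dia., shoulder 74 mm dia., 29 mm below the rim.
- red_mark (a point): One of two RED marks on the pot's shoulder, 32 mm from the axis in pot +x (other in -x): the bar points at them when the cap is locked.
- green_mark (a point): One of two opposite GREEN marks on the shoulder, +70 deg about pot z (counterclockwise looking into the mouth) from the red mark: the bar points at them (within 24 deg) for the lugs to go down the gaps. Lock: press until the cap's underside is 20 to 24 mm below the rim, turn 70 deg CLOCKWISE to a stop, let it rise.
- flange (a point): Underside of one of two outer flanges on the neck (50 mm dia., top 7 mm, underside 12 mm below the rim, -29 to +28 deg about pot +x; the other about -x). A lip hangs 3 mm lower at its counterclockwise end (lugs must pass below it, then rise behind it), a full stop at its clockwise end.
- seal (a joint): Black rubber seal ring (33 mm dia.) in the mouth, on a spring: 0 = up, its top 11 mm above the rigid rim; grows (m) as the cap's roof presses it along the pot's axis. 1.8 N at first plus 0.9 N per mm. The lugs pass below the lips from 0.007 m (8 N); hard bottom 0.011 m (12 N); 0.004 m with the cap locked.
- cradle: Plywood cradle of the pot, base 130 x 120 mm, 12 mm thick, screwed to the table; cheeks and back rest up to 82 mm high. Origin: centre of its underside; -x is the front, to which the pot leans. The pot's rim centre lies 35 mm in front of the origin and 130 mm up.
- red_lid: Bystander: round RED lid of another pot, 60 mm across, 28 mm high with a round white knob (24 mm dia., to 47 mm) on top; does not belong to this pot. Origin: centre of its underside.
- reel: Bystander: wooden thread reel standing on end, 52 mm across, 41 mm high. Origin: centre of underside.
- tape: Bystander: flat yellow ring (roll of tape), 72 mm across, 20 mm high. Origin: centre of underside.
- brush: Bystander: brush lying on the table. Origin: on the table under its middle.
- bowl: Bystander: white bowl of coloured beads, 90 mm across, 35 mm high. Origin: centre of underside.
- glue: Bystander: white glue bottle with orange cap, 56 mm across, 130 mm high. Origin: centre of underside.
- sander: Bystander: cork sanding block 90 x 50 x 28 mm. Origin: centre of underside.
- cup: Bystander: blue ceramic cup, 66 mm across, 60 mm high. Origin: centre of underside.
There are look-alikes about, which are no part of the job. There is more than one size of the cap; the job needs the middle-sized.

How it is judged:
By the outcome, as a careful person would: the job done as asked, in the order asked, and still so for the second after the job is handed in, with the robot touching nothing.
It also fails if it takes over 48 s, if anything falls off the work surface, if the arm or the gripper's body presses on something with over 40 N, if the wrist force passes 120 N, or if a joint passes its speed limit or range.

### The arm

A 6-joint arm with a two-finger parallel gripper is mounted at the origin on the work surface. World frame = base frame: x ahead of the robot, y to its left, z up, the work surface at z = 0. Lengths are in m, angles in rad, forces in N, time in s.
With the tool pointing down it reaches from about 0.425 to 0.95 m from the base axis. Payload 3.5 kg.
Tool frame: the origin (TCP) lies midway between the tips of the shut fingers; the grasp point (between the pads) lies 19 mm behind it; z points along the fingers, y is the direction in which the jaws open and shut (so a half turn about z gives the same grasp; the last joint's range is limited). The gripper opens to 85 mm and grips with 20 to 120 N. Pads are 22 mm wide; open, the fingers measure 114 mm over their backs; the gripper's body (76 mm by 85 mm) begins 54 mm behind the grasp point. The pads swing forward as they close: fully open they stand 13 mm farther back than shut.
Start: joints at [-1.349, 0.286, 1.577, -0, 1.279, -0.15], TCP at [0.245, -0.629, 0.231] pointing down, gripper open.
Joint ranges: [-2.77, 2.77], [-0.9, 2.22], [0.21, 2.48], [-1.53, 4.67], [0.24, 2.81], [-2.84, 2.84]. Speed limits (rad/s): [2.79, 2.79, 3.14, 3.14, 3.14, 3.14].

### API

Orientations are given as a unit quaternion [x, y, z, w].
In Python, from plant import ctrl gives the robot as it stands.
- The arm moves only by the tool apply_moves, never from a script. Its argument "moves" is a list that holds one entry, the list of rows, each a list of 7 numbers: the shift along the tool's x, y, z in m, then the turn, a rotation vector about the tool's x, y, z in degrees, then the gripper's target within -1 to 1 (shut at 1, half-way at 0, fully open at -1). In form: [[[tx, ty, tz, ax, ay, az, hand], ...]]. A call has 1 to 12 rows; each row shifts and turns the pose as measured when the row begins, along the tool's axes as they then stand; what a row does not reach is not made up. A row lasts 1/10 s, in which the tool goes at most 50 mm and 8.59 degrees, less where a joint would pass 70% of its speed; a pose out of reach is approached as far as the arm can. A call with a gripper value outside its range is refused whole. The fingers move at their own pace and stop on an object; "force" is the grip in N (left out, the last holds). Time passes only in rows, so rows that do not move let the fingers close. It gives the time, the measured TCP pose, the force and the opening at its end, in the units of the state.
- ctrl.get_state(): the state, without advancing time (a new reading comes with each control period).
- ctrl.read_camera(name): name is "side" or "top" or "wrist"; returns the picture (480x640x3 uint8, red, green, blue); there is no depth.
- ctrl.get_calibration(name): a dict with "camera_matrix" (3x3 intrinsics, pixels), "cam_to_world" (4x4, takes a point from camera to world coordinates). Camera axes: x right, y up, looking along -z (the intrinsics and any distortion apply to the point x, -y, -z); pixel columns grow to the right and rows downward; lengths in m; the calibration is good to about 2 mm. The wrist camera is an equidistant fisheye: a pixel r from the principal point sees the ray r / f radians off the axis. A picture is of the moment at which its call begins: read the wrist's pose just before it. get_calibration takes no time and is no camera call; for the wrist camera it gives the pose at the moment of the call.
- ctrl.sign_off(): hands the job in, once; it reports no verdict.
The state is a dict: "time": time; "qpos": joint angles; "dq": joint speeds; "joint_efforts": joint torques, N m; "eef_pos": TCP position; "tcp_rot": TCP orientation; "contact_force": force on the tool from outside, world axes, zero at the start; "wrist_torque": the same for the moment, N m; "opening": opening from 0.0 (shut) to 1.0 (fully open).
Only numpy, scipy, OpenCV 4.12 (cv2) and the standard library are available. Lean on these libraries where they do the work, as an engineer would, in place of code of your own. Each camera call takes 0.05 s, during which the arm holds its last target. There are 200 camera calls.

## Working session

There is one attempt and no reset: what is moved stays moved. The work goes in short steps, Python scripts to look and compute and a tool call to move; the robot and the scene stay as the last step left them, time stands still between calls to the robot, and variables do not carry over. Pictures are saved under pics/ and viewed, about 8 in all and at most 12, crops included, and the job is handed in when it is done.

Besides the shell and the picture viewer there is one more tool, called after "Request:" by a JSON object that holds its "method" and its "body". apply_moves: Moves the arm, as the interface text tells. Its arguments: {"type":"object","properties":{"moves":{"type":"array","items":{"type":"array","items":{"type":"array","items":{"type":"number"}}}},"force":{"type":"number"}},"required":["moves"]}

```bash
ls; mkdir -p pics
python3 - <<'E'
from plant import ctrl
import cv2,json
for n in("top","side"):
    im=ctrl.read_camera(n);cv2.imwrite(f"pics/{n}0.png",im[:,:,::-1])
    c=ctrl.get_calibration(n);print(n,c)
print(ctrl.get_state())
E
```

```text
pics
top {'camera_matrix': array([[435.01064477,   0.        , 317.4055955 ],
       [  0.        , 435.01064477, 237.56205474],
       [  0.        ,   0.        ,   1.        ]]), 'cam_to_world': array([[-2.00319596e-02,  9.90255756e-01, -1.37812402e-01,
         3.96701361e-01],
       [-9.99795047e-01, -2.02446191e-02, -1.41471703e-04,
        -2.06581915e-03],
       [-2.93005274e-03,  1.37781323e-01,  9.90458339e-01,
         1.04651149e+00],
       [ 0.00000000e+00,  0.00000000e+00,  0.00000000e+00,
         1.00000000e+00]])}
side {'camera_matrix': array([[458.25771988,   0.        , 319.99823822],
       [  0.        , 458.25771988, 238.80382799],
       [  0.        ,   0.        ,   1.        ]]), 'cam_to_world': array([[-0.95785711,  0.2270683 , -0.17592537,  0.33158871],
       [-0.28684864, -0.72397688,  0.62735583,  0.64880444],
       [ 0.01508672,  0.6513812 ,  0.75860063,  0.8993344 ],
       [ 0.        ,  0.        ,  0.        ,  1.        ]])}
{'time': 0.1, 'qpos': array([-1.34899670e+00,  2.87121866e-01,  1.57804368e+00, -1.70657269e-05,
        1.27858467e+00, -1.50004751e-01]), 'dq': array([-0.00034893, -0.00283253, -0.0028251 ,  0.00067901, -0.0017277 ,
       -0.00038931]), 'joint_efforts': array([ 1.81773881e-03, -4.07293510e+01, -2.93697935e+01, -4.62908577e-05,
        3.39183469e-03, -1.19069085e-06]), 'eef_pos': array([ 0.24511371, -0.62828347,  0.23004854]), 'tcp_rot': array([ 9.82768868e-01,  1.84835569e-01, -4.68803628e-05, -1.07779220e-03]), 'contact_force': array([-0.47496192, -0.27701995,  0.02052365]), 'wrist_torque': array([ 0.01357558,  0.01891488, -0.01625869]), 'opening': 1.0011521030558141}
```

View pics/top0.png

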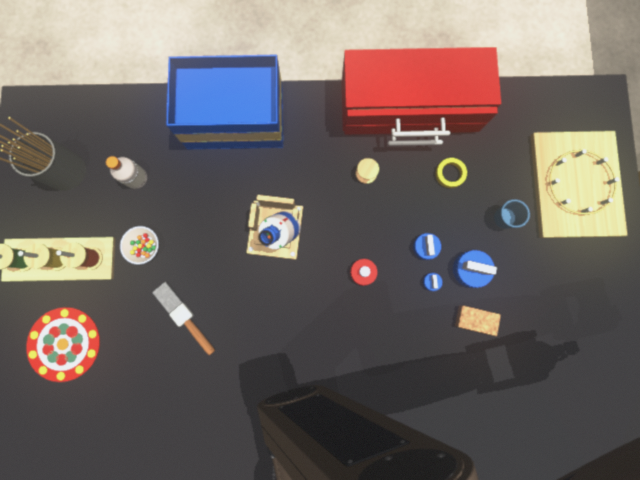

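View pics/side0.png

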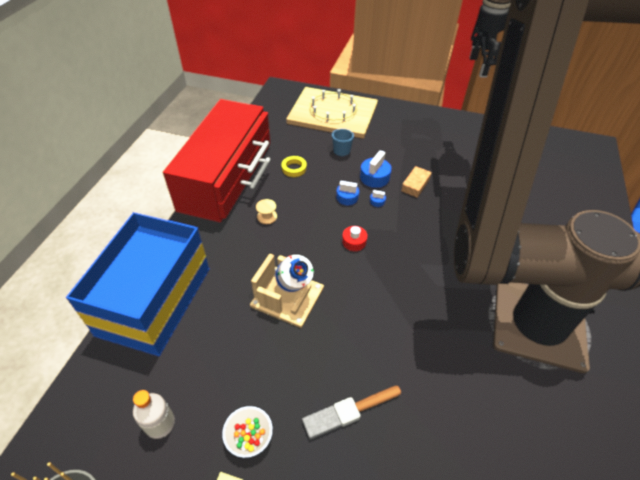

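```bash
cat > h.py <<'E'
import numpy as np,cv2
from plant import ctrl
from scipy.spatial.transform import Rotation as R
def rays(cal,px,fish=False):
    K=cal["camera_matrix"];T=cal["cam_to_world"];px=np.atleast_2d(px).astype(float)
    x=(px[:,0]-K[0,2])/K[0,0];y=(px[:,1]-K[1,2])/K[1,1]
    if fish:
        r=np.hypot(x,y)+1e-12;d=np.c_[np.sin(r)*x/r,-np.sin(r)*y/r,-np.cos(r)]
    else: d=np.c_[x,-y,-np.ones_like(x)]
    d/=np.linalg.norm(d,axis=1)[:,None]
    return T[:3,3],d@T[:3,:3].T
def plane(cal,px,z,fish=False):
    o,d=rays(cal,px,fish);return o+d*((z-o[2])/d[:,2])[:,None]
def tri(*ods):
    A=0;b=0
    for o,d in ods:
        P=np.eye(3)-np.outer(d,d);A=A+P;b=b+P@o
    X=np.linalg.solve(A,b);return X,[np.linalg.norm((np.eye(3)-np.outer(d,d))@(X-o)) for o,d in ods]
def proj(cal,X,fish=False):
    K=cal["camera_matrix"];T=cal["cam_to_world"];c=(np.atleast_2d(X)-T[:3,3])@T[:3,:3];x,y,z=c[:,0],-c[:,1],-c[:,2]
    if fish:
        r=np.hypot(x,y)+1e-12;th=np.arctan2(r,z);x,y=th*x/r,th*y/r
    else:x,y=x/z,y/z
    return np.c_[x*K[0,0]+K[0,2],y*K[1,1]+K[1,2]]
def blobs(mask,amin=20):
    n,l,s,c=cv2.connectedComponentsWithStats(mask.astype(np.uint8))
    return [(i,s[i],c[i],l==i) for i in range(1,n) if s[i,4]>=amin]
E
python3 - <<'E'
from h import *
im=cv2.imread("pics/top0.png");cal=ctrl.get_calibration("top");K=cal
sub=np.zeros(im.shape[:2],bool);sub[220:300,405:505]=1
hsv=cv2.cvtColor(im,cv2.COLOR_BGR2HSV)
bar=(hsv[...,1]<70)&(hsv[...,2]>140)&sub
blue=(hsv[...,0]>100)&(hsv[...,0]<125)&(hsv[...,1]>120)&(hsv[...,2]>60)&sub
for nm,m,z in(("bar",bar,.054),("blue",blue|bar,.028)):
  for i,s,c,mm in blobs(m):
    (u,v),(w,h),a=cv2.minAreaRect(np.argwhere(mm)[:,::-1].astype(np.float32))
    bp=cv2.boxPoints(((u,v),(w,h),a));P=plane(cal,bp,z)
    print(nm,np.round(c,1),s[4],plane(cal,c,z).round(4),"box sides mm",(1e3*np.linalg.norm(P[1]-P[0])).round(1),(1e3*np.linalg.norm(P[2]-P[1])).round(1),"yaws",np.degrees(np.arctan2(*(P[1]-P[0])[[1,0]])).round(1))
side=cv2.imread("pics/side0.png")
big=lambda a:cv2.resize(a,(400,300),interpolation=cv2.INTER_CUBIC)
cv2.imwrite("pics/crop1.png",np.vstack([np.hstack([big(im[218:303,400:513]),big(im[190:265,230:330])]),np.hstack([big(side[140:215,320:420]),big(side[245:327,240:350])])]))
E
```

```text
bar [430.2 244.6] 116 [[ 0.5132 -0.2606  0.054 ]] box sides mm 13.5 44.9 yaws -84.0
bar [481.5 267.3] 246 [[ 0.4586 -0.3744  0.054 ]] box sides mm 19.1 69.1 yaws -15.6
bar [434.5 281.2] 58 [[ 0.4295 -0.2657  0.054 ]] box sides mm 9.8 28.0 yaws -85.5
blue [426.9 246.1] 508 [[ 0.5129 -0.2595  0.028 ]] box sides mm 61.5 61.7 yaws -91.2
blue [474.8 268.5] 1113 [[ 0.4578 -0.3685  0.028 ]] box sides mm 91.9 89.0 yaws -47.3
blue [432.4 281.6] 250 [[ 0.4295 -0.2677  0.028 ]] box sides mm 44.3 39.5 yaws -91.2
```

View pics/crop1.png

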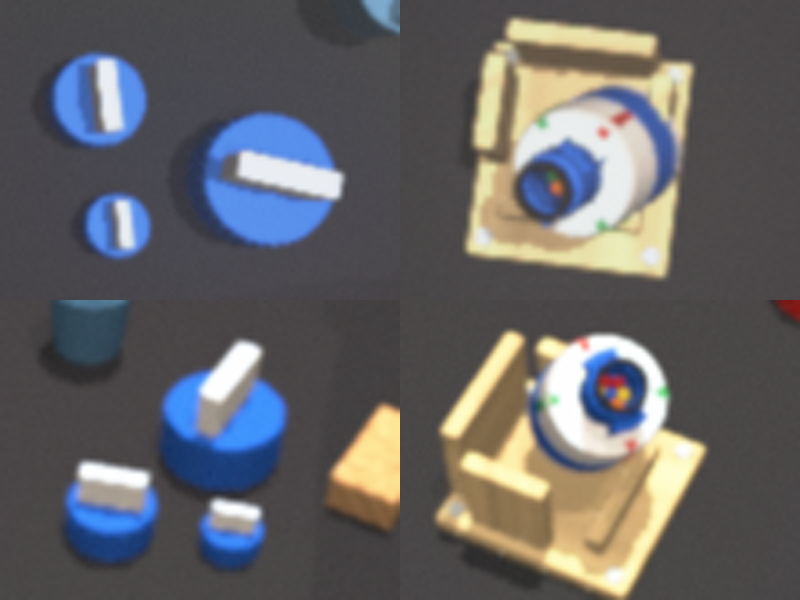

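Run:
```python
from h import *
t=ctrl.get_calibration("top");s=ctrl.get_calibration("side")
ct=lambda x,y:(230+(x-400)*.25,190+y*.25)
cs=lambda x,y:(240+(x-400)*.275,245+(y-300)*82/300)
for n,a,b in[("mouth",(543,191),(614,390)),("red1",(603,132),(585,343)),("greenA",(541,123),(548,404)),("greenB",(601,226),(663,393)),("corner far",(690,65),(703,447)),("corner near r",(665,275),(703,447)),("corner nl",(468,252),(622,597))]:
    o1,d1=rays(t,ct(*a));o2,d2=rays(s,cs(*b))
    for X in [tri((o1,d1[0]),(o2,d2[0]))]: print(n,X[0].round(3),np.round(X[1],4),"z.012:",plane(t,ct(*a),.012)[0].round(3),plane(s,cs(*b),.012)[0].round(3))
```

```text
mouth [0.527 0.108 0.131] [0.0008 0.0008] z.012: [0.543 0.122 0.012] [0.558 0.024 0.012]
red1 [0.557 0.076 0.125] [0.0009 0.0009] z.012: [0.578 0.086 0.012] [ 0.589 -0.008  0.012]
greenA [0.567 0.112 0.107] [0.0003 0.0003] z.012: [0.584 0.123 0.012] [0.596 0.048 0.012]
greenB [0.509 0.08  0.1  ] [0.0017 0.0017] z.012: [0.521 0.087 0.012] [0.526 0.017 0.012]
corner far [0.554 0.036 0.008] [0.0636 0.0636] z.012: [0.618 0.033 0.012] [0.489 0.05  0.012]
corner near r [0.49  0.049 0.011] [0.0009 0.0009] z.012: [0.491 0.05  0.012] [0.489 0.05  0.012]
corner nl [0.506 0.167 0.009] [0.001 0.001] z.012: [0.507 0.167 0.012] [0.505 0.169 0.012]
```

```bash
cat >> h.py <<'E'
def pose(s=None):
    s=s or ctrl.get_state();T=np.eye(4);T[:3,:3]=R.from_quat(s["tcp_rot"]).as_matrix();T[:3,3]=s["eef_pos"];return T
def mk(z,y,p):
    z=np.array(z,float);z/=np.linalg.norm(z);y=np.array(y,float);y-=z*(y@z);y/=np.linalg.norm(y)
    T=np.eye(4);T[:3,:3]=np.c_[np.cross(y,z),y,z];T[:3,3]=p;return T
def rows(T0,T1,vmax=.045,wmax=8.0,n=None):
    from scipy.linalg import logm,expm
    D=np.linalg.inv(T0)@T1
    a=np.degrees(np.linalg.norm(R.from_matrix(D[:3,:3]).as_rotvec()))
    n=n or int(max(1,np.ceil(max(np.linalg.norm(D[:3,3])/vmax*(1+.0*a),a/wmax))))
    E=np.real(expm(np.real(logm(D))/n))
    print("rel",D[:3,3].round(4),R.from_matrix(D[:3,:3]).as_rotvec(degrees=True).round(2))
    print(n,"rows of",E[:3,3].round(4),R.from_matrix(E[:3,:3]).as_rotvec(degrees=True).round(2))
E
python3 - <<'E'
from h import *
c=ctrl.get_calibration("wrist");T=pose();X=np.linalg.inv(T)@c["cam_to_world"];print(X.round(4),c["camera_matrix"])
# view pose: camera-ish above pot, tool tilted along diag lean estimate
for az in(173,150,128):
  a=np.radians(az);ax=np.array([.5*np.cos(a),.5*np.sin(a),.866])
  psi=np.radians(-151)
  T1=mk(-ax,[np.sin(psi),-np.cos(psi),0],np.array([.527,.108,.131])+.17*ax)
  print(az,T1.round(3)[:3,3],(T1@X)[:3,3].round(3));rows(T,T1)
E
```

```text
[[-6.000e-04  9.610e-01  2.766e-01  7.060e-02]
 [ 1.000e+00  7.000e-04 -2.000e-04 -5.000e-04]
 [-4.000e-04  2.766e-01 -9.610e-01 -1.428e-01]
 [ 0.000e+00  0.000e+00  0.000e+00  1.000e+00]] [[371.64829954   0.         318.49793819]
 [  0.         371.64829954 243.94644916]
 [  0.           0.           1.        ]]
173 [0.443 0.118 0.278] [0.316 0.096 0.372]
rel [ 0.4553 -0.624  -0.0467] [ 39.39  23.17 170.2 ]
23 rows of [-0.0369 -0.0342  0.012 ] [1.71 1.01 7.4 ]
150 [0.453 0.15  0.278] [0.333 0.153 0.382]
rel [ 0.477  -0.65   -0.0466] [ 27.25  36.75 170.12]
23 rows of [-0.0385 -0.0363  0.0092] [1.18 1.6  7.4 ]
128 [0.475 0.175 0.278] [0.369 0.197 0.396]
rel [ 0.5057 -0.6651 -0.0466] [ 10.51  43.99 167.89]
22 rows of [-0.0393 -0.041   0.0046] [0.48 2.   7.63]
```

```bash
cat >> h.py <<'E'
def path(T0,T1,n,polar=False,hand=-1):
    from scipy.spatial.transform import Slerp
    S=Slerp([0,1],R.from_matrix([T0[:3,:3],T1[:3,:3]]));P=[]
    cyl=lambda p:np.array([np.hypot(p[0],p[1]),np.arctan2(p[1],p[0]),p[2]])
    for u in np.linspace(0,1,n+1):
        T=np.eye(4);T[:3,:3]=S(u).as_matrix()
        if polar: r,a,z=cyl(T0[:3,3])*(1-u)+cyl(T1[:3,3])*u;T[:3,3]=[r*np.cos(a),r*np.sin(a),z]
        else: T[:3,3]=T0[:3,3]*(1-u)+T1[:3,3]*u
        P.append(T)
    out=[]
    for A,B in zip(P,P[1:]):
        D=np.linalg.inv(A)@B;out.append([round(float(v),3) for v in D[:3,3]]+[round(float(v),1) for v in R.from_matrix(D[:3,:3]).as_rotvec(degrees=True)]+[hand])
    print(out)
E
python3 - <<'E'
from h import *
T=pose();a=np.radians(150);l=np.radians(20)
ax=np.array([np.sin(l)*np.cos(a),np.sin(l)*np.sin(a),np.cos(l)])
psi=np.radians(-151)
T1=mk(-ax,[np.sin(psi),-np.cos(psi),0],np.array([.50,.11,.131])+.16*ax)
print(T1[:3,3]);path(T,T1,24,True)
E
```

```text
[0.4526083  0.13736161 0.28135082]
[[0.041, -0.01, -0.002, 0.7, 1.0, 7.1, -1], [0.038, -0.017, -0.001, 0.7, 1.0, 7.1, -1], [0.034, -0.024, -0.0, 0.7, 1.0, 7.1, -1], [0.029, -0.029, 0.001, 0.7, 1.0, 7.1, -1], [0.022, -0.034, 0.001, 0.7, 1.0, 7.1, -1], [0.015, -0.037, 0.002, 0.7, 1.0, 7.1, -1], [0.008, -0.039, 0.003, 0.7, 1.0, 7.1, -1], [0.0, -0.039, 0.003, 0.7, 1.0, 7.1, -1], [-0.007, -0.038, 0.003, 0.7, 1.0, 7.1, -1], [-0.014, -0.035, 0.003, 0.7, 1.0, 7.1, -1], [-0.02, -0.032, 0.003, 0.7, 1.0, 7.1, -1], [-0.025, -0.027, 0.002, 0.7, 1.0, 7.1, -1], [-0.029, -0.021, 0.002, 0.7, 1.0, 7.1, -1], [-0.033, -0.015, 0.001, 0.7, 1.0, 7.1, -1], [-0.034, -0.009, -0.0, 0.7, 1.0, 7.1, -1], [-0.035, -0.002, -0.002, 0.7, 1.0, 7.1, -1], [-0.034, 0.004, -0.003, 0.7, 1.0, 7.1, -1], [-0.032, 0.01, -0.004, 0.7, 1.0, 7.1, -1], [-0.029, 0.016, -0.006, 0.7, 1.0, 7.1, -1], [-0.025, 0.02, -0.007, 0.7, 1.0, 7.1, -1], [-0.02, 0.024, -0.008, 0.7, 1.0, 7.1, -1], [-0.015, 0.027, -0.009, 0.7, 1.0, 7.1, -1], [-0.009, 0.028, -0.01, 0.7, 1.0, 7.1, -1], [-0.003, 0.029, -0.011, 0.7, 1.0, 7.1, -1]]
```

Run:
```python
from h import *
T=pose();a=np.radians(150);l=np.radians(20)
ax=np.array([np.sin(l)*np.cos(a),np.sin(l)*np.sin(a),np.cos(l)])
psi=np.radians(-151);m=np.radians(115)
T1=mk(-ax,[np.sin(psi),-np.cos(psi),0],np.array([.50,.11,.131])+.16*ax)
c=np.radians(-28)
Tm=mk([0,0,-1],[np.sin(m),-np.cos(m),0],[.56*np.cos(c),.56*np.sin(c),.30])
path(T,Tm,12,True);path(Tm,T1,12,True)
```

```text
[[0.039, -0.011, -0.006, -0.0, -0.0, -7.8, -1], [0.039, -0.008, -0.006, -0.0, -0.0, -7.8, -1], [0.039, -0.005, -0.006, -0.0, -0.0, -7.8, -1], [0.039, -0.002, -0.006, -0.0, -0.0, -7.8, -1], [0.039, 0.001, -0.006, -0.0, -0.0, -7.8, -1], [0.038, 0.004, -0.006, -0.0, -0.0, -7.8, -1], [0.037, 0.007, -0.006, -0.0, -0.0, -7.8, -1], [0.036, 0.009, -0.006, -0.0, -0.0, -7.8, -1], [0.035, 0.012, -0.006, -0.0, -0.0, -7.8, -1], [0.033, 0.014, -0.006, -0.0, -0.0, -7.8, -1], [0.032, 0.016, -0.006, -0.0, -0.0, -7.8, -1], [0.03, 0.018, -0.006, -0.0, -0.0, -7.8, -1]]
[[0.028, 0.024, 0.002, 0.4, -1.8, -7.6, -1], [0.027, 0.025, 0.001, 0.4, -1.8, -7.6, -1], [0.025, 0.027, -0.001, 0.4, -1.8, -7.6, -1], [0.022, 0.028, -0.001, 0.4, -1.8, -7.6, -1], [0.02, 0.029, -0.002, 0.4, -1.8, -7.6, -1], [0.018, 0.03, -0.003, 0.4, -1.8, -7.6, -1], [0.016, 0.03, -0.004, 0.4, -1.8, -7.6, -1], [0.013, 0.031, -0.005, 0.4, -1.8, -7.6, -1], [0.011, 0.031, -0.006, 0.4, -1.8, -7.6, -1], [0.009, 0.031, -0.006, 0.4, -1.8, -7.6, -1], [0.006, 0.031, -0.007, 0.4, -1.8, -7.6, -1], [0.004, 0.031, -0.008, 0.4, -1.8, -7.6, -1]]
```

Request:
{"method": "apply_moves", "body": {"moves": [[[0.039,-0.011,-0.006,0,0,-7.8,-1],[0.039,-0.008,-0.006,0,0,-7.8,-1],[0.039,-0.005,-0.006,0,0,-7.8,-1],[0.039,-0.002,-0.006,0,0,-7.8,-1],[0.039,0.001,-0.006,0,0,-7.8,-1],[0.038,0.004,-0.006,0,0,-7.8,-1],[0.037,0.007,-0.006,0,0,-7.8,-1],[0.036,0.009,-0.006,0,0,-7.8,-1],[0.035,0.012,-0.006,0,0,-7.8,-1],[0.033,0.014,-0.006,0,0,-7.8,-1],[0.032,0.016,-0.006,0,0,-7.8,-1],[0.03,0.018,-0.006,0,0,-7.8,-1]]]}}

```text
time: 1.3
eef_pos: [0.4888, -0.2431, 0.2964]
tcp_rot: [0.513, 0.858, 0.005, -0.008]
contact_force: [0.7, 0.2, -0.0]
opening: 1.001
```

Request:
{"method": "apply_moves", "body": {"moves": [[[0.028,0.024,0.002,0.4,-1.8,-7.6,-1],[0.027,0.025,0.001,0.4,-1.8,-7.6,-1],[0.025,0.027,-0.001,0.4,-1.8,-7.6,-1],[0.022,0.028,-0.001,0.4,-1.8,-7.6,-1],[0.02,0.029,-0.002,0.4,-1.8,-7.6,-1],[0.018,0.03,-0.003,0.4,-1.8,-7.6,-1],[0.016,0.03,-0.004,0.4,-1.8,-7.6,-1],[0.013,0.031,-0.005,0.4,-1.8,-7.6,-1],[0.011,0.031,-0.006,0.4,-1.8,-7.6,-1],[0.009,0.031,-0.006,0.4,-1.8,-7.6,-1],[0.006,0.031,-0.007,0.4,-1.8,-7.6,-1],[0.004,0.031,-0.008,0.4,-1.8,-7.6,-1]]]}}

```text
time: 2.5
eef_pos: [0.4092, 0.1691, 0.2758]
tcp_rot: [-0.291, 0.942, -0.111, 0.125]
contact_force: [0.4, 0.5, -0.0]
opening: 1.002
```

Run:
```python
from h import *
import pickle
s=ctrl.get_state();c=ctrl.get_calibration("wrist");im=ctrl.read_camera("wrist")[:,:,::-1]
cv2.imwrite("pics/w1.png",im);pickle.dump((s,c),open("w1.pkl","wb"))
print(s["time"],s["eef_pos"],s["qpos"].round(2),proj(c,[.527,.108,.131],True))
```

```text
2.5 [0.40918515 0.16907906 0.27577374] [ 0.29 -0.42  2.19 -0.24  1.12 -1.81] [[243.16352312 255.08460584]]
```

View pics/w1.png

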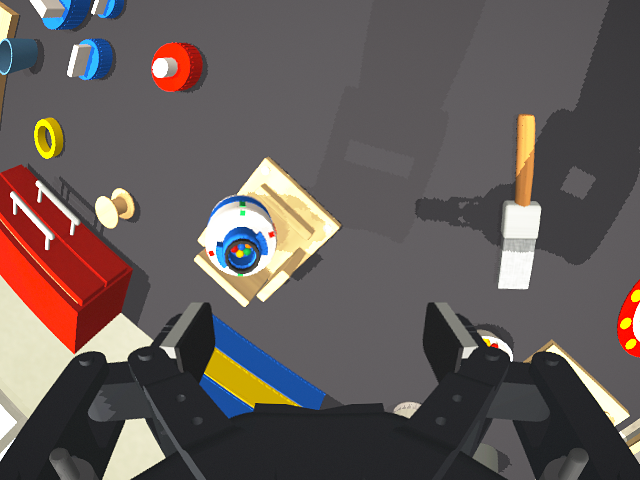

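Run:
```python
from h import *
im=cv2.imread("pics/w1.png");hsv=cv2.cvtColor(im,cv2.COLOR_BGR2HSV)
x0,y0=190,180
c=im[y0:310,x0:350]
cv2.imwrite("pics/crop2.png",cv2.resize(c,None,fx=4.5,fy=4.5,interpolation=cv2.INTER_CUBIC))
h,s,v=[hsv[...,i] for i in range(3)]
for n,m in(("red",((h<10)|(h>170))&(s>90)&(v>70)),("green",(h>45)&(h<85)&(s>80)&(v>50)),("dark",v<45)):
    k=np.zeros_like(m);k[y0:310,x0:350]=1
    for i,st,ce,_ in blobs(m&k,4):print(n,st[:5],ce.round(2))
```

```text
red [274 227   2   4   5] [274.6 228.4]
red [268 231   7   7  35] [271.23 234.03]
red [231 245   7   7  37] [233.97 248.49]
red [209 251   6   5  23] [211.22 253.  ]
green [239 202   7   5  27] [242. 204.]
green [240 210   5   6  26] [241.96 212.88]
green [243 248   8   7  43] [246.63 251.  ]
green [238 273   5   3  12] [239.75 274.25]
dark [238 239  18   7  27] [245.07 240.48]
dark [229 262  19   9  28] [238.36 267.82]
dark [200 303  11   7  59] [205.51 306.44]
```

View pics/crop2.png

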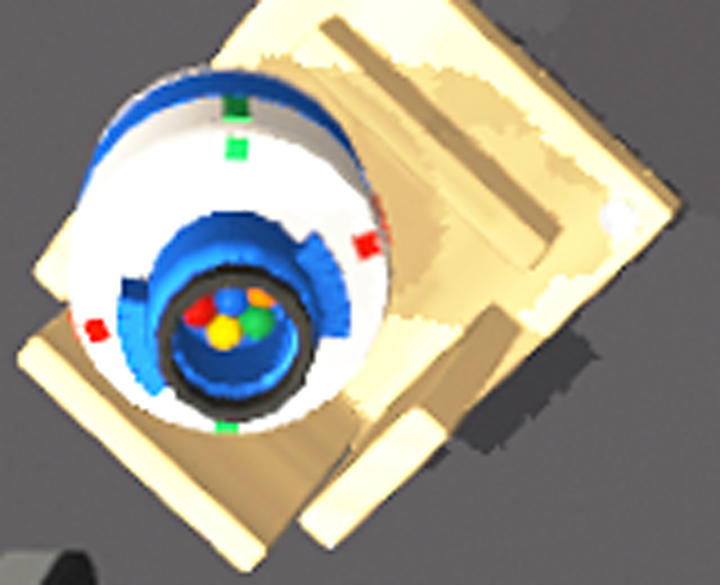

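```bash
cat > fit.py <<'E'
from h import *
import pickle
from scipy.optimize import least_squares
def pot(obs):
    g=np.radians(70);r=.032
    M={"r+":(r,0,-.029),"r-":(-r,0,-.029),"g+":(r*np.cos(g),r*np.sin(g),-.029),"g-":(-r*np.cos(g),-r*np.sin(g),-.029),"s":(0,0,.011)}
    def res(p,raw=False):
        Rm=R.from_rotvec(p[3:]).as_matrix();o=[]
        for cal,f,k,px,w in obs: o+=list((proj(cal,Rm@np.array(M[k])+p[:3],f)[0]-px)*(1 if raw else w))
        return np.array(o)
    best=None
    for a in np.radians(np.arange(0,360,60)):
        Z=np.array([-.35,.3,.866]);Z/=np.linalg.norm(Z);x=np.array([np.cos(a),np.sin(a),0]);x-=Z*(x@Z);x/=np.linalg.norm(x)
        p0=np.r_[.527,.108,.131,R.from_matrix(np.c_[x,np.cross(Z,x),Z]).as_rotvec()]
        q=least_squares(res,p0,loss="soft_l1")
        if best is None or q.cost<best.cost:best=q
    p=best.x;Rm=R.from_rotvec(p[3:]).as_matrix();z=Rm[:,2]
    print("pos",p[:3].round(4),"lean",np.degrees(np.arccos(z[2])).round(2),"az",np.degrees(np.arctan2(z[1],z[0])).round(1),"x",Rm[:,0].round(3),"z",z.round(3))
    for ob,e in zip(obs,res(p,True).reshape(-1,2)):print(ob[2],ob[3],e.round(2))
    return p[:3],Rm
E
python3 - <<'E'
from fit import *
s,c=pickle.load(open("w1.pkl","rb"));t=ctrl.get_calibration("top");sd=ctrl.get_calibration("side")
W=[(c,True,k,px,1) for k,px in(("r+",(271.2,234)),("r-",(211.2,253)),("g+",(242,212.9)),("g-",(240,275)),("s",(242.5,256.2)))]
ct=lambda x,y:(230+(x-400)*.25,190+y*.25)
cs=lambda x,y:(240+(x-400)*.275,245+(y-300)*82/300)
# in top: which mark is which by image ccw
print("wrist only");pot(W)
TS=[]
for k,a,b in(("r",(603,132),(585,343)),("gA",(541,123),(548,404)),("gB",(601,226),(663,393)),("s",(543,191),(614,390)),("r2",None,(630,445))):
    TS.append((k,ct(*a) if a else None,cs(*b)))
for flip in(0,1):
    nm={"r":"r-" if flip else "r+","r2":"r+" if flip else "r-","gA":"g-" if flip else "g+","gB":"g+" if flip else "g-","s":"s"}
    O=list(W)
    for k,a,b in TS:
        if a:O.append((t,False,nm[k],a,1))
        O.append((sd,False,nm[k],b,1))
    print("flip",flip);pot(O)
E
```

```text
wrist only
pos [0.5256 0.1058 0.1308] lean 31.54 az 142.5 x [-0.625  0.581 -0.521] z [-0.415  0.319  0.852]
r+ (271.2, 234) [0.04 0.34]
r- (211.2, 253) [-0.24  0.89]
g+ (242, 212.9) [ 0.25 -0.26]
g- (240, 275) [ 0.03 -0.82]
s (242.5, 256.2) [-0.08 -0.1 ]
flip 0
pos [0.5327 0.1039 0.1205] lean 33.53 az 143.8 x [-0.594  0.589 -0.548] z [-0.446  0.326  0.834]
r+ (271.2, 234) [-1.31  1.18]
r- (211.2, 253) [0.02 0.21]
g+ (242, 212.9) [0.49 0.73]
g- (240, 275) [-1.08 -1.48]
s (242.5, 256.2) [ 0.52 -1.54]
r+ (280.75, 223.0) [-14.62  17.7 ]
r+ (290.875, 256.75333333333333) [ 8.1  29.36]
g+ (265.25, 220.75) [15.98 22.49]
g+ (280.7, 273.4266666666667) [26.47 -1.38]
g- (280.25, 246.5) [-14.2 -27.9]
g- (312.325, 270.42) [-33.34   2.52]
s (265.75, 237.75) [ 0.24 -0.77]
s (298.85, 269.6) [-0.01  0.24]
r- (303.25, 284.6333333333333) [-15.73 -25.72]
flip 1
pos [0.5275 0.1056 0.129 ] lean 30.85 az 138.8 x [-0.629  0.584 -0.513] z [-0.386  0.338  0.858]
r+ (271.2, 234) [-0.22 -0.08]
r- (211.2, 253) [-0.16  0.2 ]
g+ (242, 212.9) [ 0.16 -0.39]
g- (240, 275) [-0.09 -1.91]
s (242.5, 256.2) [-0.17  0.69]
r- (280.75, 223.0) [-0.25  0.05]
r- (290.875, 256.75333333333333) [-1.17  1.42]
g- (265.25, 220.75) [-0.13  0.26]
g- (280.7, 273.4266666666667) [ 0.74 -0.86]
g+ (280.25, 246.5) [ 0.   -0.44]
g+ (312.325, 270.42) [-2.1   0.24]
s (265.75, 237.75) [-1.12  0.79]
s (298.85, 269.6) [ 1.69 -1.09]
r+ (303.25, 284.6333333333333) [-0.97  0.47]
```

```bash
cat > potpose.py <<'E'
from h import *
def frame(p,lean,az,xr):
    l,a=np.radians([lean,az]);z=np.array([np.sin(l)*np.cos(a),np.sin(l)*np.sin(a),np.cos(l)])
    x=np.array(xr,float);x-=z*(x@z);x/=np.linalg.norm(x);T=np.eye(4);T[:3,:3]=np.c_[x,np.cross(z,x),z];T[:3,3]=p;return T
def tool(P,ang,h):  # tool x at angle ang deg about pot z from +x, TCP h above rim
    a=np.radians(ang);T=np.eye(4);c,s=np.cos(a),np.sin(a)
    T[:3,:3]=np.array([[c,s,0],[s,-c,0],[0,0,-1]]);T[2,3]=h;return P@T
E
python3 - <<'E'
from potpose import *
P=frame([.5268,.1057,.130],30,140.5,[-.629,.584,-.513])
print(P.round(3));T1=tool(P,70,.1);print(T1.round(3));path(pose(),T1,5)
E
```

```text
[[-0.635 -0.669 -0.386  0.527]
 [ 0.589 -0.743  0.318  0.106]
 [-0.499 -0.025  0.866  0.13 ]
 [ 0.     0.     0.     1.   ]]
[[-0.846 -0.368  0.386  0.488]
 [-0.496  0.808 -0.318  0.138]
 [-0.195 -0.461 -0.866  0.217]
 [ 0.     0.     0.     1.   ]]
[[-0.007, -0.011, 0.017, 2.5, 0.2, 1.2, -1], [-0.007, -0.01, 0.017, 2.5, 0.2, 1.2, -1], [-0.008, -0.009, 0.018, 2.5, 0.2, 1.2, -1], [-0.008, -0.008, 0.018, 2.5, 0.2, 1.2, -1], [-0.008, -0.007, 0.018, 2.5, 0.2, 1.2, -1]]
```

Request:
{"method": "apply_moves", "body": {"moves": [[[-0.007,-0.011,0.017,2.5,0.2,1.2,-1],[-0.007,-0.01,0.017,2.5,0.2,1.2,-1],[-0.008,-0.009,0.018,2.5,0.2,1.2,-1],[-0.008,-0.008,0.018,2.5,0.2,1.2,-1],[-0.008,-0.007,0.018,2.5,0.2,1.2,-1],[0,0,0,0,0,0,-1]]]}}

```text
time: 3.15
eef_pos: [0.488, 0.139, 0.2136]
tcp_rot: [-0.229, 0.938, -0.21, 0.155]
contact_force: [-0.8, -0.6, -0.5]
opening: 1.0
```

Run:
```python
from fit import *
s=ctrl.get_state();c=ctrl.get_calibration("wrist");im=ctrl.read_camera("wrist")[:,:,::-1]
cv2.imwrite("pics/w2.png",im);pickle.dump((s,c),open("w2.pkl","wb"))
print(s["time"],s["eef_pos"],s["qpos"].round(2),proj(c,[.527,.1055,.130],True))
u,v=proj(c,[.527,.1055,.130],True)[0].astype(int)
x0,y0=u-90,v-70
cr=im[y0:y0+140,x0:x0+180];print("origin",x0,y0)
cv2.imwrite("pics/crop3.png",cv2.resize(cr,None,fx=4,fy=4,interpolation=cv2.INTER_CUBIC))
hsv=cv2.cvtColor(np.ascontiguousarray(im),cv2.COLOR_BGR2HSV);h,sa,v=[hsv[...,i] for i in range(3)]
k=np.zeros(h.shape,bool);k[y0:y0+140,x0:x0+180]=1
for n,m in(("red",((h<10)|(h>170))&(sa>90)&(v>70)),("green",(h>45)&(h<85)&(sa>80)&(v>50)),("dark",(v<80)&(sa<90))):
    for i,st,ce,_ in blobs(m&k,8):print(n,st[:5],ce.round(2))
```

```text
3.15 [0.48800705 0.13897903 0.21360841] [ 0.28 -0.18  2.16 -0.55  0.92 -1.48] [[314.72394015 244.84063209]]
origin 224 174
red [357 206   6  14  18] [359.83 212.5 ]
red [351 215  10  10  60] [355.37 219.5 ]
red [300 231  13  14 109] [305.92 238.17]
red [269 243  11  10  64] [274.64 247.58]
green [311 179   9   6  42] [314.86 181.5 ]
green [312 188   8   8  58] [315.14 191.5 ]
green [318 238  11  10  84] [323.08 242.95]
green [312 273   8   5  37] [315.41 274.89]
dark [ 224  174   95  140 7754] [253.38 247.17]
dark [291 225  49  48 686] [315.29 249.3 ]
dark [ 328  255   76   59 1867] [381.05 294.54]
```

View pics/crop3.png

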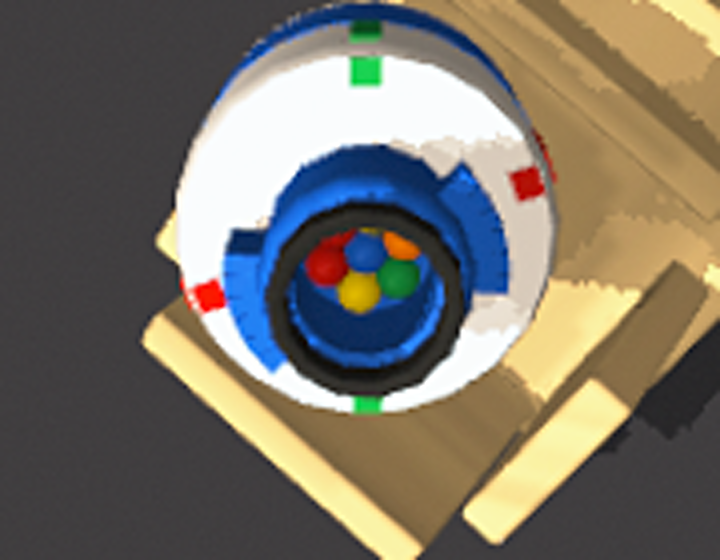

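Run:
```python
from fit import *
s,c=pickle.load(open("w2.pkl","rb"));s1,c1=pickle.load(open("w1.pkl","rb"))
W=[(c,True,k,px,w) for k,px,w in(("r+",(355.7,219.8),1),("r-",(276.2,248),1),("g+",(315.4,191.7),1),("g-",(315.8,274),.3),("s",(315.4,248.9),1))]
W1=[(c1,True,k,px,w) for k,px,w in(("r+",(271.2,234),1),("r-",(211.2,253),1),("g+",(242,212.9),1),("g-",(240,275),.3),("s",(242.5,256.2),1))]
pot(W);pot(W+W1)
```

```text
pos [0.5269 0.1056 0.1292] lean 30.77 az 141.0 x [-0.629  0.587 -0.511] z [-0.398  0.322  0.859]
r+ (355.7, 219.8) [-0.   -0.05]
r- (276.2, 248) [-0.01  0.02]
g+ (315.4, 191.7) [0.04 0.03]
g- (315.8, 274) [-0.14 -0.03]
s (315.4, 248.9) [-0.01  0.  ]
pos [0.5273 0.1055 0.1287] lean 30.93 az 140.9 x [-0.628  0.585 -0.513] z [-0.399  0.324  0.858]
r+ (355.7, 219.8) [-0.21 -0.07]
r- (276.2, 248) [-0.05  0.01]
g+ (315.4, 191.7) [-0.09  0.1 ]
g- (315.8, 274) [-0.23 -0.13]
s (315.4, 248.9) [ 0.04 -0.06]
r+ (271.2, 234) [0.03 0.14]
r- (211.2, 253) [0.1  0.29]
g+ (242, 212.9) [ 0.47 -0.34]
g- (240, 275) [ 0.11 -1.59]
s (242.5, 256.2) [-0.13  0.1 ]
```

Run:
```python
from h import *
T=pose();psi=np.radians(-174)
Tm=mk([0,0,-1],[np.sin(psi),-np.cos(psi),0],[.513,-.260,.17])
path(T,Tm,11,True)
```

```text
[[0.005, -0.029, 0.019, -2.3, 1.5, 1.9, -1], [0.006, -0.031, 0.018, -2.3, 1.5, 1.9, -1], [0.007, -0.032, 0.016, -2.3, 1.5, 1.9, -1], [0.008, -0.033, 0.015, -2.3, 1.5, 1.9, -1], [0.009, -0.033, 0.013, -2.3, 1.5, 1.9, -1], [0.01, -0.034, 0.012, -2.3, 1.5, 1.9, -1], [0.011, -0.035, 0.01, -2.3, 1.5, 1.9, -1], [0.012, -0.035, 0.009, -2.3, 1.5, 1.9, -1], [0.013, -0.036, 0.008, -2.3, 1.5, 1.9, -1], [0.015, -0.036, 0.006, -2.3, 1.5, 1.9, -1], [0.016, -0.036, 0.005, -2.3, 1.5, 1.9, -1]]
```

Request:
{"method": "apply_moves", "body": {"moves": [[[0.005,-0.029,-0.005,-2.3,1.5,1.9,-1],[0.006,-0.031,0.005,-2.3,1.5,1.9,-1],[0.007,-0.032,0.016,-2.3,1.5,1.9,-1],[0.008,-0.033,0.015,-2.3,1.5,1.9,-1],[0.009,-0.033,0.013,-2.3,1.5,1.9,-1],[0.01,-0.034,0.012,-2.3,1.5,1.9,-1],[0.011,-0.035,0.01,-2.3,1.5,1.9,-1],[0.012,-0.035,0.009,-2.3,1.5,1.9,-1],[0.013,-0.036,0.008,-2.3,1.5,1.9,-1],[0.015,-0.036,0.006,-2.3,1.5,1.9,-1],[0.016,-0.036,0.005,-2.3,1.5,1.9,-1],[0,0,0,0,0,0,-1]]]}}

```text
time: 4.4
eef_pos: [0.4986, -0.2605, 0.2126]
tcp_rot: [-0.054, 0.998, 0.011, 0.009]
contact_force: [0.8, 0.2, 0.4]
opening: 1.001
```

```bash
cat > capm.py <<'E'
from h import *
import sys
n=sys.argv[1]
s=ctrl.get_state();c=ctrl.get_calibration("wrist");im=np.ascontiguousarray(ctrl.read_camera("wrist")[:,:,::-1])
cv2.imwrite(f"pics/{n}.png",im)
print(s["time"],s["eef_pos"].round(4),s["qpos"].round(2))
u,v=proj(c,[.513,-.26,.04],True)[0].astype(int);print("expect",u,v)
hsv=cv2.cvtColor(im,cv2.COLOR_BGR2HSV);h,sa,va=[hsv[...,i] for i in range(3)]
bar=(sa<60)&(va>150);blue=(h>100)&(h<125)&(sa>120)
k=np.zeros(h.shape,bool);k[max(v-75,0):v+75,max(u-75,0):u+75]=1
for i,st,ce,m in blobs(bar&k,100):
    r=cv2.minAreaRect(np.argwhere(m)[:,::-1].astype(np.float32));B=plane(c,cv2.boxPoints(r),.054,True)
    e=[B[1]-B[0],B[2]-B[1]];L=[np.linalg.norm(x) for x in e];l=e[int(L[1]>L[0])]
    print("bar",st[:5],"ctr",B.mean(0).round(4),"cen",plane(c,ce,.054,True)[0].round(4),"sides",np.round(L,4),"yaw",np.degrees(np.arctan2(l[1],l[0])).round(1))
for i,st,ce,m in blobs((blue|bar)&k,400):
    print("blue",st[:5],plane(c,ce,.028,True)[0].round(4))
cr=im[max(v-75,0):v+75,max(u-100,0):u+100];cv2.imwrite(f"pics/{n}c.png",cv2.resize(cr,None,fx=3,fy=3,interpolation=cv2.INTER_CUBIC));print("origin",max(u-100,0),max(v-75,0))
E
python3 capm.py w3
```

```text
4.4 [ 0.4986 -0.2605  0.2126] [-0.67  0.05  1.88  0.03  1.21 -2.37]
expect 312 233
bar [303 210  17  53 734] ctr [ 0.5124 -0.2616  0.054 ] cen [ 0.5119 -0.2616  0.054 ] sides [0.0457 0.0117] yaw -176.7
blue [ 278  192   67   71 3567] [ 0.5107 -0.2617  0.028 ]
origin 212 158
```

View pics/w3c.png

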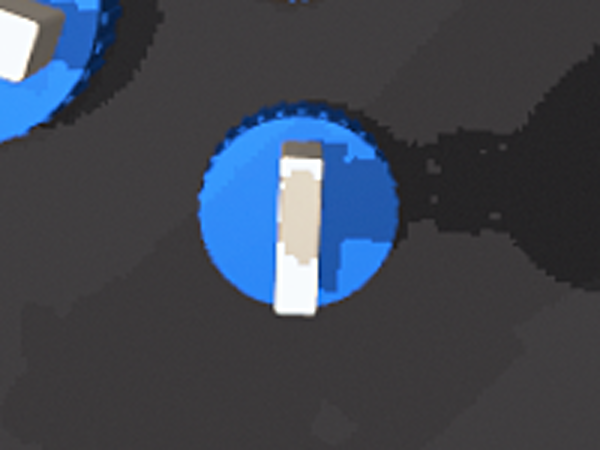

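Run:
```python
from h import *
psi=np.radians(-176.7);f=lambda z:mk([0,0,-1],[np.sin(psi),-np.cos(psi),0],[.5124,-.2616,z])
path(pose(),f(.09),5,hand=-.2);path(f(.09),f(.031),4,hand=-.2)
```

```text
[[-0.002, -0.001, 0.025, 0.3, 0.2, 0.6, -0.2], [-0.002, -0.001, 0.025, 0.3, 0.2, 0.6, -0.2], [-0.002, -0.001, 0.025, 0.3, 0.2, 0.6, -0.2], [-0.002, -0.001, 0.025, 0.3, 0.2, 0.6, -0.2], [-0.003, -0.001, 0.025, 0.3, 0.2, 0.6, -0.2]]
[[0.0, 0.0, 0.015, 0.0, 0.0, 0.0, -0.2], [0.0, 0.0, 0.015, 0.0, 0.0, 0.0, -0.2], [0.0, 0.0, 0.015, 0.0, 0.0, 0.0, -0.2], [0.0, 0.0, 0.015, 0.0, 0.0, 0.0, -0.2]]
```

Request:
{"method": "apply_moves", "body": {"moves": [[[-0.002,-0.001,0.025,0.3,0.2,0.6,-0.2],[-0.002,-0.001,0.025,0.3,0.2,0.6,-0.2],[-0.002,-0.001,0.025,0.3,0.2,0.6,-0.2],[-0.002,-0.001,0.025,0.3,0.2,0.6,-0.2],[-0.003,-0.001,0.025,0.3,0.2,0.6,-0.2],[0,0,0.02,0,0,0,-0.2],[0,0,0,0,0,0,-0.2]]]}}

```text
time: 5.15
eef_pos: [0.5179, -0.2526, 0.0729]
tcp_rot: [-0.034, 0.999, -0.004, 0.009]
contact_force: [-0.4, 1.2, 0.4]
opening: 0.602
```

```bash
python3 - <<'E'
from h import *
psi=np.radians(-176.7);f=lambda z:mk([0,0,-1],[np.sin(psi),-np.cos(psi),0],[.5124,-.2616,z])
s=ctrl.get_state();print(s["time"],s["eef_pos"].round(4),s["opening"])
rows(pose(),f(.031),vmax=.02)
E
python3 capm.py w4
```

```text
5.15 [ 0.5179 -0.2526  0.0729] 0.6019962977196196
rel [ 0.0068 -0.0082  0.0419] [-0.49  1.01  0.61]
3 rows of [ 0.0022 -0.0028  0.014 ] [-0.16  0.34  0.2 ]
5.15 [ 0.5179 -0.2526  0.0729] [-0.63  0.24  1.94  0.01  0.94 -2.27]
expect 304 269
bar [ 286  220   28  103 2643] ctr [ 0.5097 -0.2618  0.054 ] cen [ 0.508  -0.2614  0.054 ] sides [0.012  0.0512] yaw 3.6
blue [ 254  196  106  127 6940] [ 0.5128 -0.2566  0.028 ]
origin 204 194
```

Request:
{"method": "apply_moves", "body": {"moves": [[[0.006,-0.008,0.006,-0.5,1.0,0.6,-0.2],[0,-0.001,0.012,0,0,0,-0.2],[0,0,0.012,0,0,0,-0.2],[0,0,0,0,0,0,-0.2]]]}}

```text
time: 5.6
eef_pos: [0.5163, -0.2641, 0.0481]
tcp_rot: [-0.03, 1.0, -0.003, 0.004]
contact_force: [0.1, 0.2, -1.3]
opening: 0.601
```

Run:
```python
from h import *
psi=np.radians(-176.7);f=lambda z:mk([0,0,-1],[np.sin(psi),-np.cos(psi),0],[.5124,-.2618,z])
s=ctrl.get_state();print(s["time"],s["eef_pos"].round(4),s["opening"])
rows(pose(),f(.031),vmax=.02)
```

```text
5.6 [ 0.5163 -0.2641  0.0481] 0.601162738544512
rel [0.0039 0.0027 0.0171] [-0.37  0.5   0.08]
1 rows of [0.0039 0.0027 0.0171] [-0.37  0.5   0.08]
```

Request:
{"method": "apply_moves", "body": {"moves": [[[0.004,0.003,0.008,-0.4,0.5,0,-0.2],[0,0,0.007,0,0,0,-0.2],[0,0,0,0,0,0,-0.2]]]}}

```text
time: 5.9
eef_pos: [0.5119, -0.2615, 0.0319]
tcp_rot: [-0.029, 1.0, 0.001, -0.0]
contact_force: [-0.8, 0.5, -0.1]
opening: 0.6
```

Run:
```python
from h import *
psi=np.radians(-176.7);f=lambda z:mk([0,0,-1],[np.sin(psi),-np.cos(psi),0],[.5124,-.2618,z])
s=ctrl.get_state();print(s["time"],s["eef_pos"].round(4),s["contact_force"].round(1))
rows(pose(),f(.031),vmax=.02)
```

```text
5.9 [ 0.5119 -0.2615  0.0319] [-0.8  0.5 -0.1]
rel [-0.0005 -0.0004  0.0009] [ 0.07 -0.04  0.06]
1 rows of [-0.0005 -0.0004  0.0009] [ 0.07 -0.04  0.06]
```

Close, then lift.

Request:
{"method": "apply_moves", "body": {"moves": [[[0,0,0,0,0,0,1],[0,0,0,0,0,0,1],[0,0,0,0,0,0,1],[0,0,0,0,0,0,1],[0,0,0,0,0,0,1],[0,0,0,0,0,0,1]]], "force": 90}}

```text
time: 6.5
eef_pos: [0.5124, -0.2617, 0.0327]
tcp_rot: [-0.029, 1.0, 0.0, 0.0]
contact_force: [-0.4, 0.6, -0.3]
opening: 0.116
```

Request:
{"method": "apply_moves", "body": {"moves": [[[0,0,-0.02,0,0,0,1],[0,0,-0.03,0,0,0,1],[0,0,-0.03,0,0,0,1],[0,0,-0.03,0,0,0,1],[0,0,-0.03,0,0,0,1],[0,0,0,0,0,0,1]]]}}

```text
time: 7.1
eef_pos: [0.5109, -0.2608, 0.1751]
tcp_rot: [-0.029, 1.0, 0.002, -0.002]
contact_force: [-0.2, -0.6, -0.6]
opening: 0.117
```

Run:
```python
from potpose import *
s=ctrl.get_state();c=ctrl.get_calibration("wrist");im=np.ascontiguousarray(ctrl.read_camera("wrist")[:,:,::-1])
cv2.imwrite("pics/w5.png",im);print(s["time"],s["eef_pos"].round(4),s["opening"],s["contact_force"].round(2),s["qpos"].round(2))
P=frame([.527,.1056,.1293],30.4,141,[-.628,.586,-.512])
T0=pose();Tm=T0.copy();path(T0,tool(P,70,.06+.031),12,True,1)
```

```text
7.1 [ 0.5109 -0.2608  0.1751] 0.11747141799969428 [-0.17 -0.59 -0.57] [-0.65  0.12  1.88  0.    1.15 -2.28]
[[-0.012, 0.033, -0.003, 2.1, -1.5, -2.0, 1], [-0.011, 0.033, -0.004, 2.1, -1.5, -2.0, 1], [-0.01, 0.033, -0.005, 2.1, -1.5, -2.0, 1], [-0.009, 0.033, -0.006, 2.1, -1.5, -2.0, 1], [-0.008, 0.032, -0.007, 2.1, -1.5, -2.0, 1], [-0.008, 0.032, -0.008, 2.1, -1.5, -2.0, 1], [-0.007, 0.032, -0.01, 2.1, -1.5, -2.0, 1], [-0.006, 0.031, -0.011, 2.1, -1.5, -2.0, 1], [-0.005, 0.03, -0.012, 2.1, -1.5, -2.0, 1], [-0.005, 0.029, -0.013, 2.1, -1.5, -2.0, 1], [-0.004, 0.029, -0.015, 2.1, -1.5, -2.0, 1], [-0.003, 0.028, -0.016, 2.1, -1.5, -2.0, 1]]
```

View pics/w5.png

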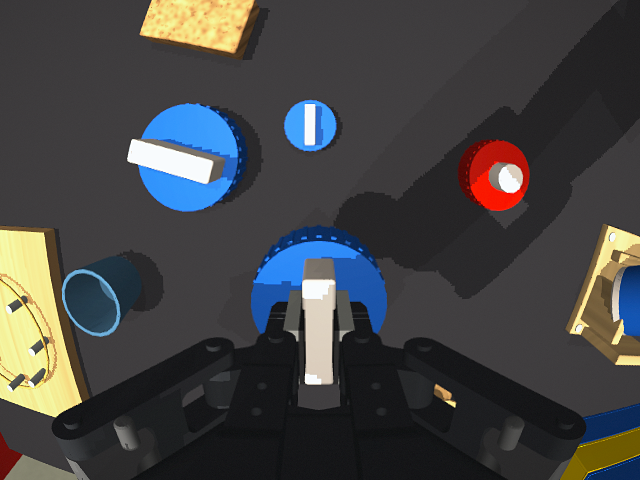

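Request:
{"method": "apply_moves", "body": {"moves": [[[-0.012,0.033,-0.018,2.1,-1.5,-2.0,1],[-0.011,0.033,-0.018,2.1,-1.5,-2.0,1],[-0.01,0.033,-0.01,2.1,-1.5,-2.0,1],[-0.009,0.033,-0.008,2.1,-1.5,-2.0,1],[-0.008,0.032,-0.007,2.1,-1.5,-2.0,1],[-0.008,0.032,-0.008,2.1,-1.5,-2.0,1],[-0.007,0.032,-0.01,2.1,-1.5,-2.0,1],[-0.006,0.031,-0.011,2.1,-1.5,-2.0,1],[-0.005,0.03,-0.012,2.1,-1.5,-2.0,1],[-0.005,0.029,-0.013,2.1,-1.5,-2.0,1],[-0.004,0.029,-0.015,2.1,-1.5,-2.0,1],[0,0,0,0,0,0,1]]]}}

```text
time: 8.35
eef_pos: [0.4879, 0.1186, 0.2168]
tcp_rot: [-0.225, 0.946, -0.189, 0.134]
contact_force: [-0.9, -0.5, -0.9]
opening: 0.12
```

```bash
cat > go.py <<'E'
from potpose import *
import sys
ang,h=float(sys.argv[1]),float(sys.argv[2])  # h: cap underside above rim, m
P=frame([.527,.1056,.1293],30.4,141,[-.628,.586,-.512])
s=ctrl.get_state();T=pose(s);L=np.linalg.inv(P)@T
print("t",round(s["time"],2),"q",s["qpos"].round(2),"op",round(s["opening"],3))
cap=L@np.array([0,0,.0327,1]);print("cap in pot mm",(1e3*cap[:3]).round(1),"bar ang",np.degrees(np.arctan2(L[1,0],L[0,0])).round(1),"tilt",np.degrees(np.arccos(-L[2,2])).round(2),"force pot axes",(P[:3,:3].T@s["contact_force"]).round(1))
rows(T,tool(P,ang,h+.0327),vmax=.03,wmax=7)
E
python3 go.py 70 0.03
python3 - <<'E'
from h import *
c=ctrl.get_calibration("wrist");T=pose()
for p in([.023,0,-.0213],[-.023,0,-.0213],[.03,0,.0047],[0,.03,.0047],[0,-.03,.0047]):print(p,proj(c,(T@np.r_[p,1])[:3],True)[0].round(1))
E
```

```text
t 8.35 q [ 0.22 -0.2   2.15 -0.46  0.95 -1.59] op 0.12
cap in pot mm [-9.8 14.6 62.3] bar ang 69.6 tilt 3.82 force pot axes [ 0.7  1.  -0.5]
rel [-0.0102  0.0143  0.0326] [ 2.95 -2.43 -0.47]
2 rows of [-0.0049  0.0074  0.0163] [ 1.48 -1.22 -0.24]
[0.023, 0, -0.0213] [317.7 276.8]
[-0.023, 0, -0.0213] [317.9 382.3]
[0.03, 0, 0.0047] [317.9 238.1]
[0, 0.03, 0.0047] [385.8 303.6]
[0, -0.03, 0.0047] [250.2 303.6]
```

Request:
{"method": "apply_moves", "body": {"moves": [[[-0.005,0.007,0.0,1.5,-1.2,-0.2,1],[-0.005,0.007,0.005,1.5,-1.2,-0.2,1],[0,0,0.01,0,0,0,1],[0,0,0,0,0,0,1]]]}}

```text
time: 8.75
eef_pos: [0.4941, 0.1295, 0.1914]
tcp_rot: [-0.232, 0.938, -0.209, 0.153]
contact_force: [0.1, -0.5, -0.2]
opening: 0.119
```

```bash
python3 go.py 70 0.02
```

```text
t 8.75 q [ 0.26 -0.15  2.18 -0.56  0.87 -1.48] op 0.119
cap in pot mm [ 3.6  2.6 41.5] bar ang 70.3 tilt 0.55 force pot axes [-0.3  0.4 -0.4]
rel [-0.0036 -0.0025  0.0214] [ 0.14 -0.53  0.33]
1 rows of [-0.0036 -0.0025  0.0214] [ 0.14 -0.53  0.33]
```

Request:
{"method": "apply_moves", "body": {"moves": [[[-0.004,-0.003,0.005,0.1,-0.5,0.3,1],[0,0,0.008,0,0,0,1],[0,0,0,0,0,0,1]]]}}

```text
time: 9.05
eef_pos: [0.5046, 0.1221, 0.1804]
tcp_rot: [-0.228, 0.938, -0.209, 0.157]
contact_force: [-1.1, -0.2, 0.4]
opening: 0.12
```

```bash
python3 go.py 70 0.012
```

```text
t 9.05 q [ 0.24 -0.12  2.18 -0.57  0.84 -1.48] op 0.12
cap in pot mm [-1.9  1.3 25.5] bar ang 69.9 tilt 0.25 force pot axes [0.4 0.9 0.7]
rel [-0.0005  0.0022  0.0135] [ 0.06 -0.25 -0.13]
1 rows of [-0.0005  0.0022  0.0135] [ 0.06 -0.25 -0.13]
```

Request:
{"method": "apply_moves", "body": {"moves": [[[-0.0005,0.0015,0.005,0,-0.2,-0.1,1],[0,0,0.003,0,0,0,1],[0,0,0,0,0,0,1]]]}}

```text
time: 9.35
eef_pos: [0.5085, 0.1201, 0.1728]
tcp_rot: [-0.229, 0.938, -0.208, 0.158]
contact_force: [-0.3, 0.3, -0.6]
opening: 0.12
```

```bash
python3 go.py 70 0.005
```

```text
t 9.35 q [ 0.23 -0.11  2.18 -0.58  0.81 -1.47] op 0.12
cap in pot mm [-1.8  0.3 16.7] bar ang 69.9 tilt 0.05 force pot axes [ 0.6 -0.  -0.3]
rel [0.0004 0.0018 0.0117] [ 0.04 -0.04 -0.12]
1 rows of [0.0004 0.0018 0.0117] [ 0.04 -0.04 -0.12]
```

Request:
{"method": "apply_moves", "body": {"moves": [[[0.0005,0.0018,0.001,0,0,0,1],[0,0,0.005,0,0,0,1],[0,0,0.003,0,0,0,1],[0,0,0,0,0,0,1]]]}}

```text
time: 9.75
eef_pos: [0.5113, 0.1187, 0.1639]
tcp_rot: [-0.229, 0.938, -0.208, 0.159]
contact_force: [-1.5, 0.2, 0.0]
opening: 0.119
```

```bash
python3 go.py 70 0.000
python3 - <<'E'
from h import *
ims=[ctrl.read_camera(n)[:,:,::-1] for n in("side","top","wrist")]
f=lambda a:cv2.resize(a,(400,300),interpolation=cv2.INTER_CUBIC)
cv2.imwrite("pics/m6.png",np.hstack([f(ims[0][235:325,240:360]),f(ims[2][140:365,180:480])]))
E
```

```text
t 9.75 q [ 0.22 -0.09  2.18 -0.59  0.79 -1.46] op 0.119
cap in pot mm [ 0.1 -0.3  7.5] bar ang 69.9 tilt 0.05 force pot axes [1.  0.8 0.7]
rel [ 0.0002 -0.0002  0.0075] [ 0.03  0.04 -0.12]
1 rows of [ 0.0002 -0.0002  0.0075] [ 0.03  0.04 -0.12]
```

View pics/m6.png

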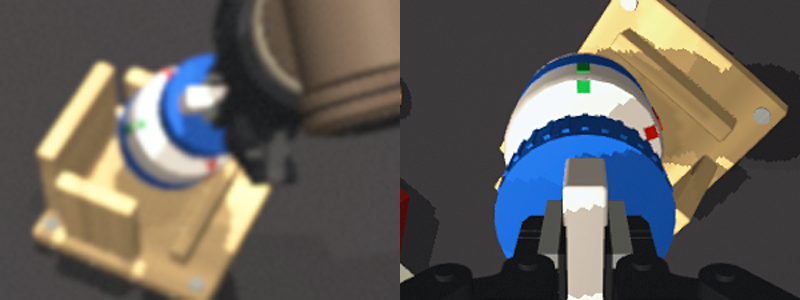

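Request:
{"method": "apply_moves", "body": {"moves": [[[0,0,0.005,0,0,0,1],[0,0,0.005,0,0,0,1],[0,0,0,0,0,0,1]]]}}

```text
time: 10.2
eef_pos: [0.5159, 0.1155, 0.1555]
tcp_rot: [-0.229, 0.937, -0.208, 0.16]
contact_force: [-0.5, -1.0, -1.1]
opening: 0.116
```

```bash
python3 go.py 70 -0.012
```

```text
t 10.2 q [ 0.22 -0.07  2.18 -0.6   0.77 -1.45] op 0.116
cap in pot mm [-0.5 -0.8 -2.6] bar ang 69.9 tilt 0.13 force pot axes [ 0.3  1.1 -1.1]
rel [0.0009 0.0001 0.0094] [ 0.01  0.13 -0.13]
1 rows of [0.0009 0.0001 0.0094] [ 0.01  0.13 -0.13]
```

Request:
{"method": "apply_moves", "body": {"moves": [[[0.0007,0,0.004,0,0.1,0,1],[0,0,0.005,0,0,0,1],[0,0,0.002,0,0,0,1],[0,0,0,0,0,0,1]]], "force": 110}}

```text
time: 10.6
eef_pos: [0.5203, 0.1114, 0.1454]
tcp_rot: [-0.228, 0.938, -0.208, 0.159]
contact_force: [-2.6, 1.0, 1.6]
opening: 0.114
```

```bash
python3 go.py 70 -0.0215
```

```text
t 10.6 q [ 0.2  -0.05  2.18 -0.61  0.75 -1.44] op 0.114
cap in pot mm [ -0.5  -0.3 -14.3] bar ang 69.8 tilt 0.02 force pot axes [1.4 0.9 2.7]
rel [0.0005 0.0004 0.0072] [ 0.    0.02 -0.16]
1 rows of [0.0005 0.0004 0.0072] [ 0.    0.02 -0.16]
```

Request:
{"method": "apply_moves", "body": {"moves": [[[0,0,0.004,0,0,0,1],[0,0,0.0035,0,0,0,1],[0,0,0,0,0,0,1]]]}}

```text
time: 10.9
eef_pos: [0.5229, 0.1091, 0.1398]
tcp_rot: [-0.228, 0.938, -0.209, 0.158]
contact_force: [-5.6, 3.6, 6.4]
opening: 0.11
```

```bash
python3 go.py 0 -0.022
```

```text
t 10.9 q [ 0.2  -0.03  2.18 -0.62  0.74 -1.44] op 0.11
cap in pot mm [ -0.7  -0.2 -20.9] bar ang 69.8 tilt 0.08 force pot axes [2.4 0.9 8.8]
rel [0.0005 0.0005 0.0011] [-6.000e-02 -6.000e-02  6.976e+01]
10 rows of [0.0001 0.     0.0001] [-0.01 -0.01  6.98]
```

Request:
{"method": "apply_moves", "body": {"moves": [[[0.0003,0.0003,0.0015,0,0,0,1],[0,0,0.0005,0,0,5,1],[0,0,0.0005,0,0,7,1],[0,0,0.0003,0,0,7,1],[0,0,0.0003,0,0,7,1],[0,0,0,0,0,0,1]]]}}

```text
time: 11.5
eef_pos: [0.523, 0.1077, 0.1408]
tcp_rot: [-0.001, 0.965, -0.169, 0.202]
contact_force: [-4.0, 2.7, 5.0]
opening: 0.114
```

```bash
python3 go.py 0 -0.022; python3 -c "
from h import *
print(ctrl.get_state()['wrist_torque'].round(2))"
```

```text
t 11.5 q [ 0.2  -0.03  2.18 -0.62  0.75 -0.96] op 0.114
cap in pot mm [ -2.1   1.  -20.6] bar ang 42.7 tilt 0.49 force pot axes [1.6 0.5 6.7]
rel [0.001  0.002  0.0014] [-0.49 -0.06 42.67]
7 rows of [0.0002 0.0002 0.0002] [-0.07 -0.01  6.1 ]
[ 0.24  0.71 -0.16]
```

Request:
{"method": "apply_moves", "body": {"moves": [[[0.001,0.002,0.002,-0.5,0,0,1],[0,0,0.001,0,0,0,1],[0,0,0,0,0,0,1]]]}}

```text
time: 11.8
eef_pos: [0.5236, 0.1086, 0.1398]
tcp_rot: [-0.001, 0.965, -0.166, 0.202]
contact_force: [-5.7, 2.8, 6.8]
opening: 0.108
```

```bash
python3 go.py 0 -0.023; python3 -c "
from h import *
print(ctrl.get_state()['wrist_torque'].round(2))"
```

```text
t 11.8 q [ 0.2  -0.03  2.18 -0.61  0.74 -0.97] op 0.108
cap in pot mm [ -1.3  -0.2 -21.4] bar ang 42.6 tilt 0.22 force pot axes [1.9 1.6 9. ]
rel [0.0012 0.0007 0.0016] [-0.13 -0.18 42.57]
7 rows of [0.0002 0.     0.0002] [-0.02 -0.03  6.08]
[ 0.23  0.83 -0.21]
```

Request:
{"method": "apply_moves", "body": {"moves": [[[0.0008,0.0005,0.0018,-0.1,-0.1,0,1],[0,0.0003,0.0008,0,0,6,1],[0,0.0003,0.0008,0,0,6,1],[0,0.0003,0.0006,0,0,6,1],[0,0,0.0004,0,0,0,1]]]}}

```text
time: 12.3
eef_pos: [0.5238, 0.1079, 0.1391]
tcp_rot: [0.157, 0.952, -0.133, 0.226]
contact_force: [-5.3, 3.7, 5.8]
opening: 0.112
```

```bash
python3 go.py 0 -0.023; python3 -c "
from h import *
print(ctrl.get_state()['wrist_torque'].round(2))"
```

```text
t 12.3 q [ 0.2  -0.03  2.18 -0.62  0.74 -0.63] op 0.112
cap in pot mm [ -1.6   0.4 -22.2] bar ang 23.8 tilt 0.45 force pot axes [2.6 0.6 8.2]
rel [0.0014 0.0008 0.0008] [-0.45 -0.09 23.8 ]
4 rows of [0.0004 0.0001 0.0002] [-0.11 -0.02  5.95]
[ 0.37  0.83 -0.16]
```

Request:
{"method": "apply_moves", "body": {"moves": [[[0.001,0.0006,0.001,-0.4,0,6,1],[0,0.0002,0.0006,0,0,6,1],[0,0.0002,0.0006,0,0,6,1],[0,0.0002,0.0004,0,0,4,1],[0,0,0,0,0,0,1]]]}}

```text
time: 12.8
eef_pos: [0.5239, 0.1082, 0.1401]
tcp_rot: [0.343, 0.902, -0.085, 0.248]
contact_force: [-4.7, 4.4, 4.2]
opening: 0.113
```

```bash
python3 go.py 0 -0.023
python3 - <<'E'
from h import *
s=ctrl.get_state();print(s['wrist_torque'].round(2),(pose(s)[:3,:3].T@s['wrist_torque']).round(2))
im=ctrl.read_camera("wrist")[:,:,::-1]
cv2.imwrite("pics/w7.png",cv2.resize(im[120:400,150:490],(800,600),interpolation=cv2.INTER_CUBIC))
E
```

```text
t 12.8 q [ 0.2  -0.03  2.18 -0.62  0.75 -0.24] op 0.113
cap in pot mm [ -2.   -0.  -21.3] bar ang 0.9 tilt 0.37 force pot axes [ 3.4 -0.3  6.9]
rel [ 0.002  -0.0002  0.0017] [-0.37 -0.01  0.86]
1 rows of [ 0.002  -0.0002  0.0017] [-0.37 -0.01  0.86]
[ 0.27  0.83 -0.13] [ 0.37  0.8  -0.05]
```

View pics/w7.png

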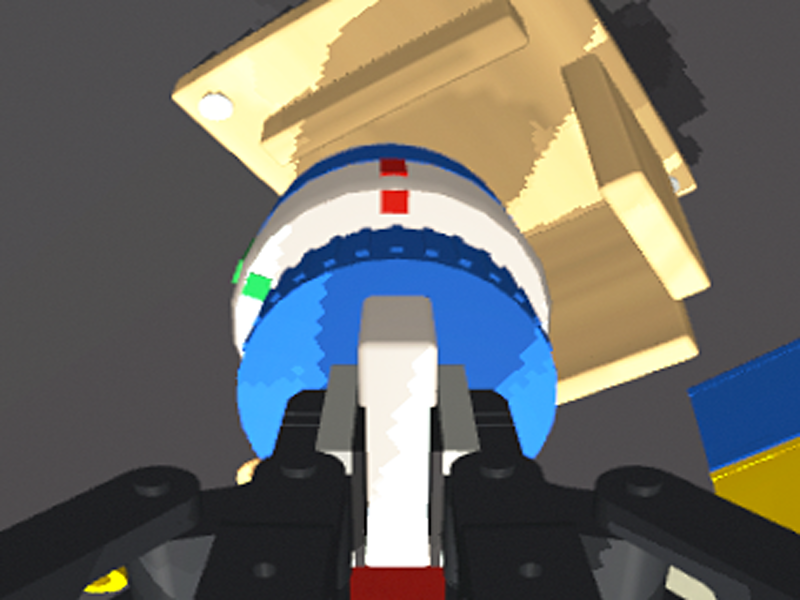

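Request:
{"method": "apply_moves", "body": {"moves": [[[0.001,0,0.0015,-0.3,0,2,1],[0.0005,0,0.0005,0,0,1.5,1],[0,0,0,0,0,0,1],[0,0,-0.002,0,0,0,1],[0,0,-0.002,0,0,0,1],[0,0,0,0,0,0,1]]]}}

```text
time: 13.45
eef_pos: [0.522, 0.1096, 0.1437]
tcp_rot: [0.37, 0.891, -0.077, 0.252]
contact_force: [-2.0, 0.6, 3.2]
opening: 0.119
```

```bash
python3 go.py 0 -0.017
python3 - <<'E'
from h import *
s=ctrl.get_state();print((pose(s)[:3,:3].T@s['wrist_torque']).round(2))
E
```

```text
t 13.45 q [ 0.2  -0.04  2.18 -0.62  0.75 -0.18] op 0.119
cap in pot mm [ -1.9   0.1 -17. ] bar ang -2.6 tilt 0.29 force pot axes [0.  0.8 3.7]
rel [ 0.0018 -0.0001  0.    ] [-0.24  0.15 -2.57]
1 rows of [ 0.0018 -0.0001  0.    ] [-0.24  0.15 -2.57]
[ 0.27  0.47 -0.09]
```

Now a pull test: rise about 3 mm more and see whether the lock resists.

Request:
{"method": "apply_moves", "body": {"moves": [[[0.0005,0,-0.002,0,0,0,1],[0,0,-0.002,0,0,0,1],[0,0,0,0,0,0,1]]]}}

```text
time: 13.75
eef_pos: [0.5219, 0.1094, 0.1434]
tcp_rot: [0.368, 0.891, -0.076, 0.253]
contact_force: [-4.5, 3.1, 4.7]
opening: 0.112
```

```bash
python3 go.py 0 -0.017
```

```text
t 13.75 q [ 0.2  -0.04  2.18 -0.62  0.75 -0.18] op 0.112
cap in pot mm [ -1.8   0.2 -17.3] bar ang -2.4 tilt 0.27 force pot axes [2.3 0.6 6.8]
rel [ 0.0016  0.0001 -0.0003] [-0.06  0.26 -2.43]
1 rows of [ 0.0016  0.0001 -0.0003] [-0.06  0.26 -2.43]
```

Request:
{"method": "apply_moves", "body": {"moves": [[[0,0,-0.002,0,0,0,1],[0,0,-0.002,0,0,0,1],[0,0,0,0,0,0,1],[0,0,0,0,0,0,1]]]}}

```text
time: 14.15
eef_pos: [0.5217, 0.1094, 0.1435]
tcp_rot: [0.367, 0.892, -0.075, 0.254]
contact_force: [-1.6, 1.9, 1.3]
opening: 0.113
```

```bash
python3 go.py 0 -0.017
```

```text
t 14.15 q [ 0.2  -0.04  2.18 -0.62  0.74 -0.18] op 0.113
cap in pot mm [ -1.7   0.2 -17.2] bar ang -2.3 tilt 0.3 force pot axes [ 1.4 -0.4  2.3]
rel [ 0.0015  0.0002 -0.0002] [ 0.11  0.28 -2.35]
1 rows of [ 0.0015  0.0002 -0.0002] [ 0.11  0.28 -2.35]
```

Request:
{"method": "apply_moves", "body": {"moves": [[[0,0,-0.004,0,0,0,1]]]}}

```text
time: 14.25
eef_pos: [0.5209, 0.1096, 0.144]
tcp_rot: [0.365, 0.892, -0.075, 0.255]
contact_force: [41.6, -20.3, -46.2]
opening: 0.11
```

```bash
python3 go.py 0 -0.017
```

```text
t 14.25 q [ 0.2  -0.05  2.19 -0.62  0.74 -0.18] op 0.11
cap in pot mm [ -1.4   0.5 -16.3] bar ang -2.2 tilt 0.43 force pot axes [-14.9 -11.3 -62.7]
rel [0.0012 0.0006 0.0007] [ 0.24  0.35 -2.16]
1 rows of [0.0012 0.0006 0.0007] [ 0.24  0.35 -2.16]
```

The cap resists a 62 N pull, so it is locked. I'll relax, open and back off along the axis.

Request:
{"method": "apply_moves", "body": {"moves": [[[0,0,0,0,0,0,1],[0,0,0,0,0,0,1],[0,0,0,0,0,0,-0.2],[0,0,0,0,0,0,-0.2],[0,0,0,0,0,0,-0.2],[0,0,0,0,0,0,-0.2],[0,0,-0.01,0,0,0,-0.2],[0,0,-0.02,0,0,0,-0.2],[0,0,-0.03,0,0,0,-0.2],[0,0,-0.03,0,0,0,-0.2],[0,0,0,0,0,0,-0.2]]], "force": 40}}

```text
time: 15.35
eef_pos: [0.4826, 0.1399, 0.2261]
tcp_rot: [0.365, 0.892, -0.074, 0.255]
contact_force: [0.5, -0.9, 0.6]
opening: 0.602
```

```bash
python3 go.py 0 0.1
python3 - <<'E'
from potpose import *
P=frame([.527,.1056,.1293],30.4,141,[-.628,.586,-.512])
c=ctrl.get_calibration("wrist");im=ctrl.read_camera("wrist")[:,:,::-1];t=ctrl.read_camera("top")[:,:,::-1]
for h in(-.017,-.013):  # bar top corners/roof centre predictions
    X=[(P@np.r_[p,1])[:3] for p in([.023,0,h+.054],[-.023,0,h+.054])];print(h,proj(c,X,True).round(1))
f=lambda a:cv2.resize(a,(400,300),interpolation=cv2.INTER_CUBIC)
cv2.imwrite("pics/end.png",np.hstack([f(im[120:375,150:490]),f(t[150:330,230:510])]))
E
```

```text
t 15.35 q [ 0.29 -0.21  2.17 -0.55  0.94 -0.23] op 0.602
cap in pot mm [-0.9  1.1 79.2] bar ang -2.2 tilt 0.44 force pot axes [-1.2  0.3 -0. ]
rel [ 0.0006  0.0013 -0.0208] [ 0.27  0.34 -2.15]
1 rows of [ 0.0006  0.0013 -0.0208] [ 0.27  0.34 -2.15]
-0.017 [[317.9 217.5]
 [320.7 288.4]]
-0.013 [[317.9 219. ]
 [320.8 290.9]]
```

View pics/end.png

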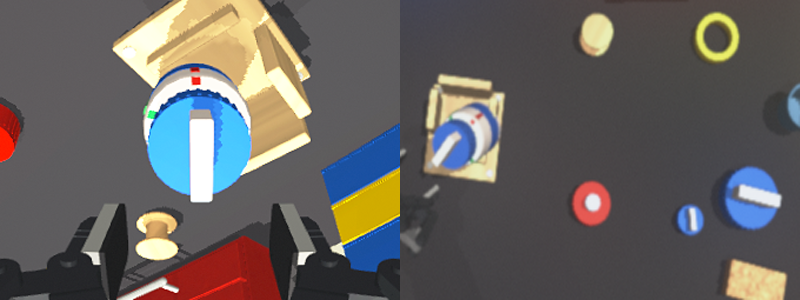

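```bash
python3 -c "
from plant import ctrl
print(ctrl.sign_off())"
```

```text
the job is handed in; nothing more can be done
None
```

The pot is closed and locked with the middle-sized (60 mm) blue cap. I handed the job in at about 15.4 s, with the gripper open and 80–100 mm clear of the cap.

- **How it went:** I gripped the cap by its bar and put it over the leaning mouth with the bar at the green marks. I pressed it down to about 21–22 mm (roughly 9 N), then twisted it about 72° clockwise to the red marks.
- **Lock:** When I eased off, the cap came to rest at −17 mm, the locked height. It then held against a short upward pull of about 63 N, which is under the 120 N wrist limit. I released it after that.
- **Last picture:** The bar points at the red mark and the cap sits square. The red lid, reel, tape, sanding block and the other two caps look unmoved in the last top view; I did not measure them.

**Checks that disagreed:**
- Near the end of the twist the force reading (about 7 N) implied a slightly shallower press, about 19 mm against the 21 mm from the measured pose. The lock held anyway.
- My rough first reading of the cradle's corners gave a different lean direction from the pot's marks. I used the marks, which agreed in all three cameras, and the cap fitted.

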